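Shim the rocking copy stand

ROBOT

A 6-joint arm with a two-finger parallel gripper is mounted at the origin on the work surface; the furniture and walls round the work are solid. World frame = base frame: x ahead of the robot, y to its left, z up, the work surface at z = 0. Lengths are in mm, angles in degrees, forces in N, time in s.
With the tool pointing down it reaches from about 375 to 825 mm from the base axis. Payload 5.5 kg.
Tool frame: the origin (TCP) lies on the front face of the gripper's body, between the roots of the fingers; the fingertips stand 73 mm ahead of it and the grasp point (between the pads) lies 54 mm ahead of it; x points along the fingers, y is the direction in which the jaws open and shut, and the axes are right-handed (so a half turn about x gives the same grasp; the last joint's range is limited). The gripper opens to 85 mm and grips with 20 to 120 N. Pads are 22 mm wide; open, the fingers measure 114 mm over their backs; the gripper's body (76 mm by 85 mm) begins 54 mm behind the grasp point. The pads swing forward as they close: fully open they stand 13 mm farther back than shut.
Start: joints at [-67.494, 17.962, -2.699, 69.339, 0, 90], TCP at [229.662, -554.302, 303.899] pointing down, gripper open.
Joint ranges: [-152.73, 152.73], [-39.44, 99.34], [-58.76, 71.6], [-118.89, 123.64], [-81.53, 83.1], [-180, 180]. Speed limits (degrees/s): [136.94, 136.94, 172.46, 180, 180, 180].

INTERFACE

Orientations are given as [roll, pitch, yaw] about the fixed x, y, z axes, in that order (R = Rz(yaw) Ry(pitch) Rx(roll)).
In Python, from workcell import bot gives the robot as it stands. The module is installed in compiled form; this text tells all that it offers.
- The arm moves only by the tool servo_tool, never from a script. Its argument "commands" is one flat list of numbers, 7 for each row, row after row: the shift along the tool's x, y, z in mm, then the turn, a rotation vector about the tool's x, y, z in degrees, then the closure, from 0 (fully open) to 1 (shut). In form: [x, y, z, wx, wy, wz, hand, x, y, z, wx, wy, wz, hand, ...]. A call has 1 to 5 rows; each row shifts and turns the commanded pose from where the row before left it, along the tool's axes as they then stand; what a row does not reach is not made up. A row lasts 1/10 s, in which the tool goes at most 50 mm and 8.59 degrees, less where a joint would pass 70% of its speed; a pose out of reach is approached as far as the arm can. A call is refused whole if a number of a shift passes 50 or a number of a turn 8.59, either way. A call with a gripper value outside its range is refused whole. The fingers move at their own pace and stop on an object; "grip_force" is the grip in N (left out, the last holds). Time passes only in rows, so rows that do not move let the fingers close. It gives the time, the measured TCP pose, the force and the opening at its end, in the units of the state.
- bot.get_state(): the state, without advancing time (a new reading comes with each control period).
- bot.capture(name): name is "scene" or "side" or "wrist"; returns a dict with "color" (420x560x3 uint8, red, green, blue), "depth" (420x560 float32, mm along the optical axis (not along the pixel's ray), 0 where there is no reading), "intrinsics" (3x3 intrinsics, pixels), "k1" (the pictures are not rectified: a ray, as slopes to the right and down, at radius r is drawn at 1 + k1 r^2 times it, then the intrinsics apply), "position" and "rotation" of the camera in the world. Camera axes: x right, y down, z forward; pixel columns grow to the right and rows downward; lengths in mm; the calibration is good to about 2 mm. A picture is of the moment at which its call begins.
- bot.job_done(): hands the job in, once; it reports no verdict.
The state is a dict: "time_s": time; "joints": joint angles; "dq": joint speeds; "effort": joint torques, N m; "ee_pos": TCP position; "tool_rot": TCP orientation; "wrist_force": force on the tool from outside, world axes, zero at the start; "torque": the same for the moment, N m; "gripper_width": opening from 0.0 (shut) to 1.0 (fully open).
Only numpy, scipy, OpenCV 4.12 (cv2) and the standard library are available. Lean on these libraries where they do the work, as an engineer would, in place of code of your own. Each camera call takes 0.05 s, during which the arm holds its last target.

TASK

The copy stand (camera on a column over a baseboard) rocks because its front left foot, the one by the wedge, is short. With your fingertips push the wooden wedge along the table, thin end first, in under that foot until it just fills the gap; do not pick up, squeeze or ram the wedge, do not shove, lift or jack up the stand, and leave the other things alone. Then press down on the baseboard's corner right above that foot, firmly enough to show that it no longer rocks and stays level, and finish while still pressing there.

Things in the scene. Friction and masses are not known exactly. Their poses are not given: they have to be found in the camera images.
- copy_stand: Copy stand, loose, 1.8 to 2.5 kg, grey board 260 (x) x 320 (y) x 18 mm, top 36 mm above the table. Round black feet at x +-110, y +-140; three are 18 mm long. Column (28 x 36, 318 mm high) at x +100 carries a camera 215 to 285 mm up over the middle. Origin on the table under the board's middle; x from the robot's side to the column, y left, z up (vertical when level, as at the start).
- short_foot (a point): Lowest point of the front left foot (x -110, y +140 of the stand): a dome 26 mm across, only 12 mm long, so it hangs 6 mm above the table when the stand is level. It is 20 mm inside the board's front and left edges. Pressing this corner with 3 to 4.5 N rocks the unshimmed stand till the foot meets the table (0.035 rad).
- stand_corner (a point): Point on the top face of the baseboard (36 mm above the table) straight above the short foot: the place to press, with some 10 N (well over the 3 to 4.5 N that would rock it). A flat steel bolt head 10 mm across marks it.
- wedge_back (a point): Middle of the wedge's upright thick end face, 7 mm above the table: the place to push from, along the wedge's x. A sideways push on the wedge's flank near this end turns the wedge about a point ahead of its middle, which aims the thin end.
- wedge: Loose plain hardwood wedge, about 60 g: 90 mm long (x), 36 wide (y). Thick end face, 14 mm high, at x -45; tapers evenly to 2 mm at x +45 (6 mm high at x +15). Origin in the middle of its underside, z up. Starts flat before the short foot, thin end towards it, 20 to 55 mm short of it, turned up to 0.25 rad off the stand's x. Slides under 1 N; once it bears on the foot, 3 to 7 N drives it on.
- eraser: Bystander: eraser in a sleeve, 19 x 43 x 13 mm, on the table left of the wedge; origin under its middle.
- ink_jar: Bystander: ink jar 48 mm across, 50 mm high, on the table right of the wedge, in front of the board; origin under its middle.
- glue_stick: Bystander: upright glue stick 26 mm across, 87 mm high, on the table in front of the board's right half; origin under its middle.
- tape_roll: Bystander: roll of masking tape, 95 mm across, 12 mm high, lying on the baseboard's front right; origin under its middle.
There are look-alikes about, which are no part of the job. Of the things like the wedge, leave any that is pink; of the rest the smaller one is meant.

How it is judged (in metres and radians):
On the way:
1. the wedge has been pushed in under the short foot and fills the gap, the stand standing level and untouched (x of short_foot in the frame of wedge between -0.03 and 0.023 m and y of short_foot in the frame of wedge between -0.015 and 0.015 m and angle between copy_stand's own z axis and vertical below 0.01 rad and contact force between the fingers and copy_stand below 0.5 N), for 0.2 s.
At the end, for the whole second after the job is handed in: Pressing the board with over 5 N within 50 mm of the point above the short foot; wedge flat on the table under that foot (within 15 mm of its centre line, 23 mm or less ahead of its middle), bearing over 4 N; stand still and level within 0.010 rad; fingers off the wedge (x of short_foot in the frame of wedge between -0.03 and 0.023 m and y of short_foot in the frame of wedge between -0.015 and 0.015 m and angle between copy_stand's own z axis and vertical below 0.01 rad and contact force between the fingers and copy_stand above 5 N and contact force between copy_stand and wedge above 4 N and horizontal distance between the grasp point and stand_corner below 0.05 m and height (world z) of wedge below 0.005 m and contact force between the fingers and wedge below 0.5 N and linear speed of copy_stand below 0.02 m/s); the arm keeps its last pose, push and grip.
It fails at once if the wedge is lifted off the table (height (world z) of wedge above 0.012 m).
It fails at once if the wedge is squeezed or rammed (more than 30 N from the fingers) (contact force between the fingers and wedge above 30 N).
It fails at once if the stand is shoved more than 20 mm (distance of copy_stand from where it was at the start of the episode above 0.02 m).
It fails at once if the stand is tipped beyond its own rocking (0.06 rad) (angle between copy_stand's own z axis and vertical above 0.06 rad).
It fails at once if a bystander (eraser, ink jar, glue stick, tape roll) is moved more than 25 mm (distance of any of eraser, ink_jar, glue_stick, tape_roll from where it was at the start of the episode above 0.025 m).
It also fails if it takes over 61 s, if anything falls off the work surface, if the arm or the gripper's body presses on something with over 40 N, if the wrist force passes 120 N, or if a joint passes its speed limit or range.

## Working session

There is one attempt and no reset: what is moved stays moved. The work goes in short steps, Python scripts to look and compute and a tool call to move; the robot and the scene stay as the last step left them, time stands still between calls to the robot, and variables do not carry over. Pictures are saved under pics/ and viewed, and the job is handed in when it is done.

Besides the shell and the picture viewer there is one more tool, called after "Request:" as name(argument=value, ...) on one line, values as JSON. servo_tool: Moves the arm, as the interface text tells. Its arguments: {"type":"object","properties":{"commands":{"type":"array","items":{"type":"number"}},"grip_force":{"type":"number"}},"required":["commands"]}

```bash
mkdir -p pics; cat > h.py <<'E'
import numpy as np, cv2
from workcell import bot
def cap(n,tag):
    c=bot.capture(n); cv2.imwrite(f'pics/{tag}.png',c['color'][:,:,::-1]); np.savez(f'{tag}.npz',**{k:c[k] for k in c}); return c
def load(tag): return dict(np.load(f'{tag}.npz'))
def ray(c,u,v):
    K=np.array(c['intrinsics']);k=float(c['k1']);p=np.array([(u-K[0,2])/K[0,0],(v-K[1,2])/K[1,1]])
    q=p.copy()
    for _ in range(30): q=p/(1+k*(q@q))
    d=np.array(c['rotation'])@np.array([q[0],q[1],1]); return np.array(c['position']),d
def onz(c,u,v,z):
    o,d=ray(c,u,v); return o+d*(z-o[2])/d[2]
def dep(c,u,v):
    o,d=ray(c,u,v); return o+d*float(c['depth'][int(v),int(u)])
def proj(c,P):
    K=np.array(c['intrinsics']);k=float(c['k1']);x=np.array(c['rotation']).T@(np.array(P)-c['position']);q=x[:2]/x[2];q=q*(1+k*(q@q));return q[0]*K[0,0]+K[0,2],q[1]*K[1,1]+K[1,2]
E
python3 - <<'E'
from h import *
for n in('scene','side','wrist'):
    c=cap(n,n+'0');print(n,c['position'],np.round(c['rotation'],3).tolist(),c['k1'],c['intrinsics'][0])
s=bot.get_state();print(s)
E
```

```text
scene [  64.8851674  -416.17387687  636.30742667] [-133.729, 0.212, -53.258] 0.04325945673476312 [445.88697552   0.         275.60124877]
side [420.02997497 766.26574829 601.73063366] [-123.514, -0.483, -170.198] -0.0763220882896461 [529.07784741   0.         297.29300953]
wrist [ 298.42607804 -524.77723119  373.26527473] [162.955, 0.053, -67.507] -0.07864590022314435 [377.9311424    0.         276.27500577]
{'time_s': 0.15, 'joints': array([-6.74951910e+01,  1.79949244e+01, -2.73887340e+00,  6.93386526e+01,
       -1.75842595e-03,  9.00011470e+01]), 'dq': array([ 0.06307641, -0.1866963 ,  0.12054785, -0.0652324 , -0.01989122,
       -0.05409859]), 'effort': array([-1.43162830e-03, -5.40042651e+01,  3.40061045e+01,  1.32628862e-02,
       -1.33294197e-04,  2.17176796e-05]), 'ee_pos': array([ 229.52601138, -554.01399853,  303.24893104]), 'tool_rot': array([-88.6085155 ,  89.92752823, 113.89514764]), 'wrist_force': array([-0.25420046, -0.25191617,  0.17552302]), 'torque': array([ 0.02735034, -0.0215936 ,  0.0054187 ]), 'gripper_width': 0.9981645628946334}
```

```bash
python3 - <<'E'
s=open('h.py').read()
s=s.replace("np.array(c['rotation'])","RM(c['rotation'])")
s+='''
from scipy.spatial.transform import Rotation as R
def RM(r): return R.from_euler('xyz',np.array(r),degrees=True).as_matrix()
'''
open('h.py','w').write(s)
E
```

```text
(no output)
```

View pics/scene0.png

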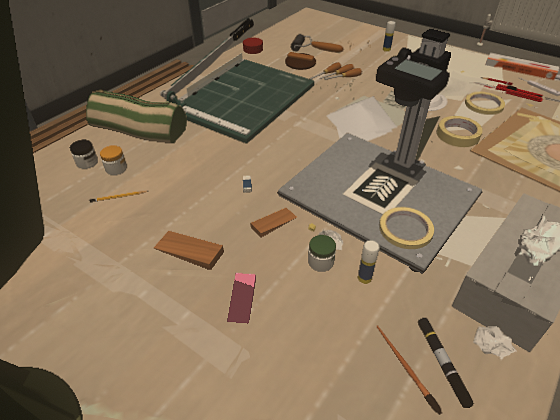

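View pics/side0.png

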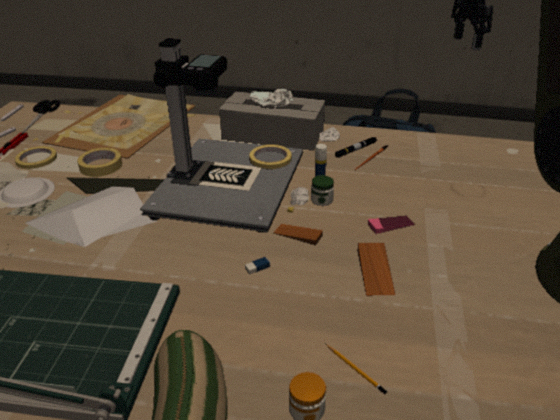

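View pics/wrist0.png

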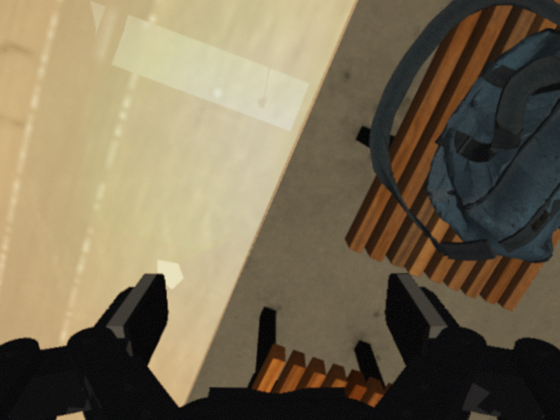

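Candidates like the wedge: the pink one, scene (241,298), is excluded. Of the wooden ones, (189,249) is larger and (273,221) is smaller. The smaller one fits, and it lies by the board's front left corner (283,190). I'll confirm it in an enlarged crop.

```bash
python3 - <<'E'
from h import *
a=load('scene0')['color'][:,:,::-1]; b=load('side0')['color'][:,:,::-1]
x=cv2.resize(a[165:265,200:350],None,fx=5,fy=5,interpolation=cv2.INTER_CUBIC)
y=cv2.resize(b[190:270,230:350],None,fx=5,fy=5,interpolation=cv2.INTER_CUBIC)
cv2.imwrite('pics/cropA.png',x);cv2.imwrite('pics/cropB.png',y)
for t,lo in(('scene0',0),('side0',0)):
    c=load(t);hsv=cv2.cvtColor(c['color'],cv2.COLOR_RGB2HSV)
    m=cv2.inRange(hsv,(0,110,30),(16,255,200))
    cs,_=cv2.findContours(m,cv2.RETR_EXTERNAL,cv2.CHAIN_APPROX_SIMPLE)
    for k in cs:
        if cv2.contourArea(k)>150:
            ap=cv2.approxPolyDP(k,3,True)[:,0]; print(t,cv2.contourArea(k),[(tuple(int(i) for i in p),np.round(onz(c,p[0],p[1],0)[:2]).tolist(),np.round(dep(c,*p)).tolist()) for p in ap] if len(ap)<9 and cv2.contourArea(k)<4000 else cv2.boundingRect(k))
E
```

```text
scene0 415.0 [((377, 325), [469.0, -314.0], [468.0, -314.0, 2.0]), ((439, 413), [398.0, -444.0], [394.0, -444.0, 8.0]), ((435, 400), [412.0, -433.0], [407.0, -433.0, 9.0])]
scene0 1436.5 [((154, 247), [368.0, 97.0], [367.0, 96.0, 2.0]), ((207, 269), [389.0, -18.0], [388.0, -19.0, 1.0]), ((223, 251), [437.0, -13.0], [435.0, -15.0, 3.0]), ((222, 245), [447.0, -2.0], [436.0, -14.0, 18.0]), ((171, 231), [416.0, 102.0], [414.0, 99.0, 3.0])]
scene0 593.0 [((296, 216), [593.0, -70.0], [593.0, -70.0, 0.0]), ((284, 208), [598.0, -37.0], [598.0, -37.0, 0.0]), ((250, 224), [521.0, -10.0], [513.0, -17.0, 12.0]), ((261, 237), [507.0, -48.0], [506.0, -49.0, 1.0])]
scene0 263.5 [((119, 146), [535.0, 403.0], [499.0, 340.0, 49.0]), ((103, 148), [508.0, 427.0], [474.0, 362.0, 49.0]), ((102, 159), [480.0, 394.0], [455.0, 347.0, 37.0]), ((119, 158), [505.0, 366.0], [479.0, 319.0, 38.0])]
scene0 1231.5 (470, 108, 90, 84)
scene0 1113.0 [((85, 105), [601.0, 620.0], [871.0, 1144.0, -321.0]), ((29, 132), [442.0, 623.0], [204.0, -33.0, 402.0]), ((33, 152), [402.0, 542.0], [573.0, 1029.0, -324.0]), ((88, 123),
[... 3243 characters left out ...]
1009.0, -282.0, 0.0]), ((168, 127), [982.0, -463.0], [981.0, -461.0, 1.0])]
side0 205.5 [((106, 126), [1152.0, -440.0], [1147.0, -431.0, 4.0]), ((118, 129), [1111.0, -427.0], [1104.0, -416.0, 5.0]), ((131, 121), [1098.0, -482.0], [1092.0, -470.0, 6.0]), ((116, 118), [1149.0, -494.0], [1143.0, -483.0, 6.0])]
side0 593.0 [((123, 95), [1208.0, -661.0], [1200.0, -648.0, 6.0]), ((42, 141), [1277.0, -325.0], [1273.0, -320.0, 3.0]), ((84, 151), [1137.0, -292.0], [1134.0, -287.0, 3.0]), ((107, 146), [1093.0, -328.0], [1087.0, -319.0, 5.0]), ((69, 137), [1218.0, -359.0], [1211.0, -350.0, 5.0]), ((53, 142), [1244.0, -325.0], [1238.0, -317.0, 4.0]), ((63, 129), [1261.0, -402.0], [1252.0, -389.0, 6.0])]
```

View pics/cropA.png

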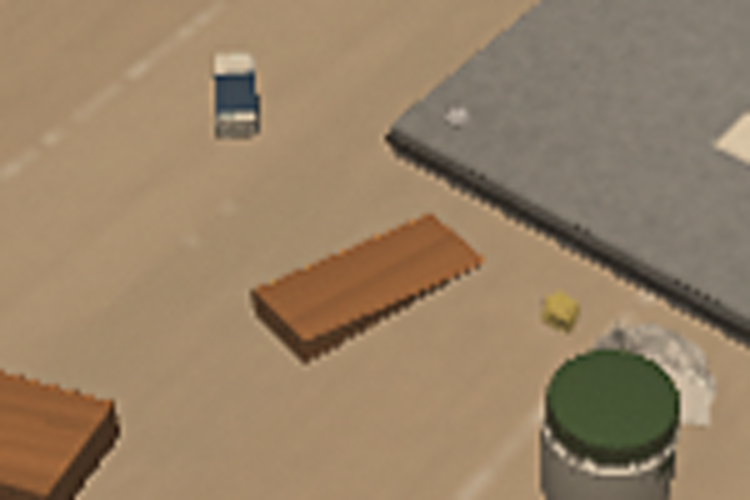

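View pics/cropB.png

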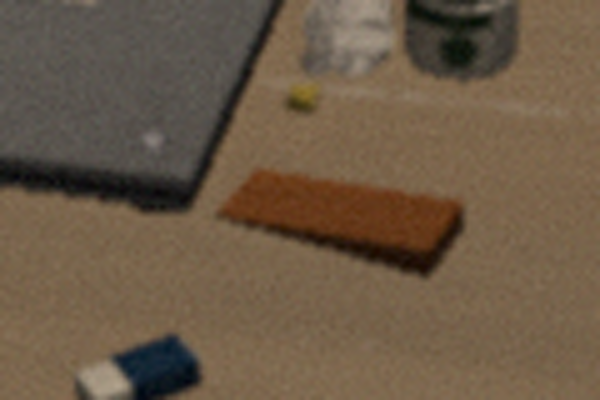

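Confirmed: the plain wood wedge in crop A has its thick end at (280,325) and its thin end at (457,238) towards the corner. The bolt head is at (456,117). Next, measurements.

```bash
python3 - <<'E'
from h import *
A=load('scene0');B=load('side0')
fa=lambda x,y:(200+x/5-.4,165+y/5-.4); fb=lambda x,y:(230+x/5-.4,190+y/5-.4)
for n,p,z in[('bolt',(456,117),37),('brdcorner',(388,133),36),('tkL',(253,293),14),('tkR',(305,345),14),('tkRb',(305,362),0),('tnL',(431,214),2),('tnR',(483,262),2)]:
    print('A',n,np.round(onz(A,*fa(*p),z),1))
for n,p,z in[('bolt',(152,138),37),('brdcorner',(187,192),36),('tkL',(422,250),14),('tkR',(460,205),14),('tkLb',(425,272),0),('tnL',(220,214),2),('tnR',(258,172),2)]:
    print('B',n,np.round(onz(B,*fb(*p),z),1))
# board corners scene full: find via gray edges approx
for n,p in[('FL',(278,192)),('BL',(347,135)),('FR',(422,263)),('BR',(481,191))]:print('A',n,np.round(onz(A,*p,36),1))
for n,p in[('FL',(267,228)),('BL',(147,209)),('FR',(301,152)),('BR',(205,141))]:print('B',n,np.round(onz(B,*p,36),1))
for n,c,m in(('scene',A,(90,130,20)),):pass
E
```

```text
A bolt [621.9 -35.9  37. ]
A brdcorner [598.7 -18.9  36. ]
A tkL [513.1 -17.4  14. ]
A tkR [503.6 -50.4  14. ]
A tkRb [506.6 -47.6   0. ]
A tnL [599.7 -40.    2. ]
A tnR [589.7 -72.8   2. ]
B bolt [625.2 -35.1  37. ]
B brdcorner [604.9  -4.6  36. ]
B tkL [518.5 -14.4  14. ]
B tkR [508.4 -45.2  14. ]
B tkLb [517.7 -19.5   0. ]
B tnL [600.3 -39.1   2. ]
B tnR [591.4 -69.3   2. ]
A FL [597.7 -21.6  36. ]
A BL [850.8 -33.1  36. ]
A FR [ 598.7 -325.7   36. ]
A BR [ 839.7 -344.1   36. ]
B FL [604.9  -4.6  36. ]
B BL [847.8 -23.8  36. ]
B FR [ 593.2 -314.6   36. ]
B BR [ 829.9 -328.9   36. ]
```

```bash
cat >> h.py <<'E'
def plan(P,jawdeg,n=None,step=45.):
    """from present to TCP P, tool straight down, jaw (tool y) along world angle jawdeg; prints even rows"""
    s=bot.get_state(); R0=RM(s['tool_rot']); a=np.radians(jawdeg)
    y=np.array([np.cos(a),np.sin(a),0]);x=np.array([0,0,-1.])
    if y@R0[:,1]<0:y=-y
    R1=np.c_[x,y,np.cross(x,y)]
    d=np.array(P)-s['ee_pos']; w=R.from_matrix(R0.T@R1).as_rotvec(degrees=True)
    N=n or int(np.ceil(max(np.linalg.norm(d)/step,np.abs(w).max()/8,1)))
    print('t',round(s['time_s'],2),'pos',np.round(s['ee_pos'],1),'d',np.round(d,1),'rot',np.round(w,2),'toolshift now',np.round(R0.T@d,1),'final frame',np.round(R1.T@d,1),'N',N)
    Rc=R0; dR=R.from_rotvec(w/N,degrees=True).as_matrix(); 
    for i in range(N):
        print(np.round(Rc.T@d/N,1).tolist(),np.round(w/N,2).tolist()); Rc=Rc@dR
E
python3 - <<'E'
from h import *
s=bot.get_state();print(np.round(RM(s['tool_rot']),3).tolist())
A=load('scene0');B=load('side0')
for n,c,z,p in[('eraserA',A,13,(247,181)),('jarA',A,50,(322,246)),('jarB',B,50,(322,184)),('eraserB',B,13,(258,264)),('glueA',A,87,(371,247)),('glueB',B,87,(321,148))]:print(n,np.round(onz(c,*p,z)))
plan((513,40,230),90)
E
```

```text
[[-0.001, 0.383, -0.924], [0.001, -0.924, -0.383], [-1.0, -0.001, 0.0]]
eraserA [607.  68.  13.]
jarA [ 519. -175.   50.]
jarB [ 524. -156.   50.]
eraserB [604.  72.  13.]
glueA [ 535. -255.   87.]
glueB [ 539. -244.   87.]
t 0.15 pos [ 229.5 -554.   303.2] d [283.5 594.  -73.2] rot [2.25e+01 2.00e-02 7.00e-02] toolshift now [  73.8 -440.2 -489.2] final frame [  73.2 -594.  -283.5] N 15
[4.9, -29.3, -32.6] [1.5, 0.0, 0.0]
[4.9, -30.2, -31.8] [1.5, 0.0, 0.0]
[4.9, -31.0, -31.0] [1.5, 0.0, 0.0]
[4.9, -31.8, -30.2] [1.5, 0.0, 0.0]
[4.9, -32.6, -29.4] [1.5, 0.0, 0.0]
[4.9, -33.4, -28.5] [1.5, 0.0, 0.0]
[4.9, -34.1, -27.6] [1.5, 0.0, 0.0]
[4.9, -34.8, -26.7] [1.5, 0.0, 0.0]
[4.9, -35.5, -25.8] [1.5, 0.0, 0.0]
[4.9, -36.2, -24.9] [1.5, 0.0, 0.0]
[4.9, -36.8, -23.9] [1.5, 0.0, 0.0]
[4.9, -37.4, -22.9] [1.5, 0.0, 0.0]
[4.9, -38.0, -21.9] [1.5, 0.0, 0.0]
[4.9, -38.6, -20.9] [1.5, 0.0, 0.0]
[4.9, -39.1, -19.9] [1.5, 0.0, 0.0]
```

Request:
servo_tool(commands=[5,-29,-33,1.5,0,0,1,5,-30,-32,1.5,0,0,1,5,-31,-31,1.5,0,0,1,5,-32,-30,1.5,0,0,1,5,-33,-29,1.5,0,0,1], grip_force=30)

```text
time_s: 0.65
ee_pos: [324.4, -354.6, 278.5]
tool_rot: [-106.2, 90.0, 88.7]
wrist_force: [0.5, 0.2, 0.4]
gripper_width: 0.143
```

Request:
servo_tool(commands=[5,-33,-28,1.5,0,0,1,5,-34,-28,1.5,0,0,1,5,-35,-27,1.5,0,0,1,5,-35,-26,1.5,0,0,1,5,-36,-25,1.5,0,0,1])

```text
time_s: 1.15
ee_pos: [419.6, -157.3, 253.7]
tool_rot: [140.3, 90.0, -32.3]
wrist_force: [1.2, -0.0, 0.7]
gripper_width: 0.004
```

Request:
servo_tool(commands=[5,-37,-24,1.5,0,0,1,5,-37,-23,1.5,0,0,1,5,-38,-22,1.5,0,0,1,5,-38,-21,1.5,0,0,1,5,-39,-20,1.5,0,0,1])

```text
time_s: 1.65
ee_pos: [514.9, 21.2, 228.6]
tool_rot: [-88.1, 89.0, 93.7]
wrist_force: [0.6, -1.1, 0.5]
gripper_width: -0.004
```

```bash
python3 - <<'E'
from h import *
c=cap('wrist','w1');cap('scene','s1');cap('side','d1')
plan((511,10,100),90)
print(bot.get_state()['joints'],bot.get_state()['gripper_width'])
E
```

```text
t 1.8 pos [515.   19.1 228.2] d [  -4.    -9.1 -128.2] rot [1.71 0.09 0.94] toolshift now [128.   11.1   4.1] final frame [128.2   9.1   4. ] N 3
[42.7, 3.7, 1.4] [0.57, 0.03, 0.31]
[42.7, 3.5, 1.3] [0.57, 0.03, 0.31]
[42.7, 3.3, 1.3] [0.57, 0.03, 0.31]
[  1.65035454  11.53672809 -21.28525389  57.25372272   0.94412002
 179.94029296] -0.0030251130679792636
```

View pics/w1.png

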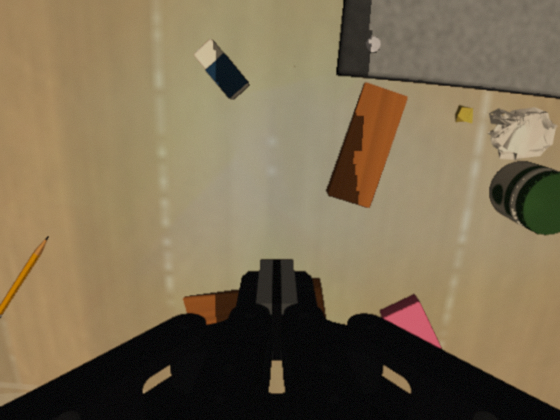

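Request:
servo_tool(commands=[0,0,0,-8.5,0,0,1,0,0,0,-8.5,0,0,1,0,0,0,-8.5,0,0,1,0,0,0,-8.5,0,0,1,0,0,0,-8.5,0,0,1], grip_force=60)

```text
time_s: 2.3
ee_pos: [513.8, 16.9, 229.0]
tool_rot: [-129.6, 89.1, 94.8]
wrist_force: [0.3, -0.1, -0.1]
gripper_width: 0.004
```

Request:
servo_tool(commands=[0,0,0,-8.5,0,0,1,0,0,0,-8.5,0,0,1,0,0,0,-8.5,0,0,1,0,0,0,-8.5,0,0,1,0,0,0,-8.5,0,0,1])

```text
time_s: 2.8
ee_pos: [513.8, 16.8, 229.0]
tool_rot: [-172.2, 89.1, 94.6]
wrist_force: [1.1, -0.2, 0.2]
gripper_width: 0.001
```

```bash
python3 - <<'E'
from h import *
c=load('w1')
print('bolt',onz(c,374,44,37),'cor',onz(c,338,74,18), onz(c,343,0,36))
for n,p,z in[('tkL',(328,192),14),('tkR',(371,207),14),('tnL',(366,83),2),('tnR',(406,96),2)]:print(n,np.round(onz(c,*p,z),1),np.round(dep(c,*p),1))
print(proj(c,(623,-35.5,37)))
w=cap('wrist','w2')
s=bot.get_state();print(s['joints'],s['ee_pos'],s['wrist_force'])
plan((511,20,100),0)
E
```

```text
bolt [622.83616634 -34.80729309  37.        ] cor [604.08229627 -15.31635108  18.        ] [648.72348668 -12.97299955  36.        ]
tkL [516.8 -14.6  14. ] [516.5 -14.7  13.1]
tkR [505.9 -49.4  14. ] [ 5.017e+02 -5.300e+01 -1.000e-01]
tnL [599.3 -39.    2. ] [599.3 -38.9   2.5]
tnR [591.2 -70.5   2. ] [591.2 -70.1   3.1]
(np.float64(375.0803108496644), np.float64(43.788783844001614))
[  1.41427546  11.35468567 -21.40078541  57.29144452   0.92702469
  94.28477096] [513.83719981  16.86630276 228.99891799] [ 0.11623469 -1.0041      0.14932378]
t 2.85 pos [513.8  16.9 229. ] d [  -2.8    3.1 -129. ] rot [-2.87 -0.92  0.09] toolshift now [129.   -2.7  -0.9] final frame [129.   -2.8  -3.1] N 3
[43.0, -0.9, -0.3] [-0.96, -0.31, 0.03]
[43.0, -0.9, -0.6] [-0.96, -0.31, 0.03]
[43.0, -0.9, -0.8] [-0.96, -0.31, 0.03]
```

View pics/w2.png

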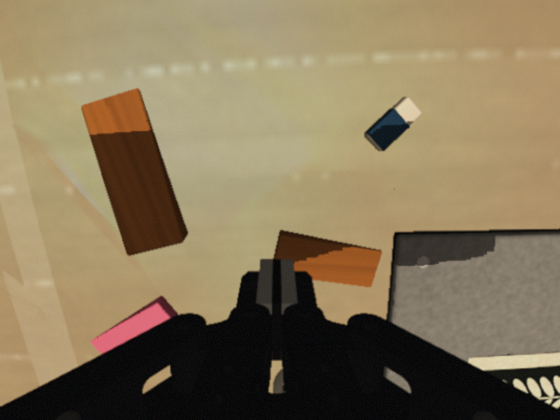

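Request:
servo_tool(commands=[40,2,0,-1,-0.3,0,1,40,2,0,-1,-0.3,0,1,40,2,0,-0.9,-0.3,0,1,0,0,0,0,0,0,1])

```text
time_s: 3.25
ee_pos: [516.2, 18.2, 104.5]
tool_rot: [-90.9, 89.4, 178.4]
wrist_force: [-2.1, 0.5, 0.4]
gripper_width: -0.003
```

```bash
python3 - <<'E'
from h import *
plan((522,17,78),0)
w=cap('wrist','w3');w=cap('side','d3')
E
```

```text
t 3.25 pos [516.2  18.2 104.5] d [  5.8  -1.2 -26.5] rot [-0.72 -0.01  0.6 ] toolshift now [26.5  6.1  1.2] final frame [26.5  5.8  1.2] N 1
[26.5, 6.1, 1.2] [-0.72, -0.01, 0.6]
```

View pics/w3.png

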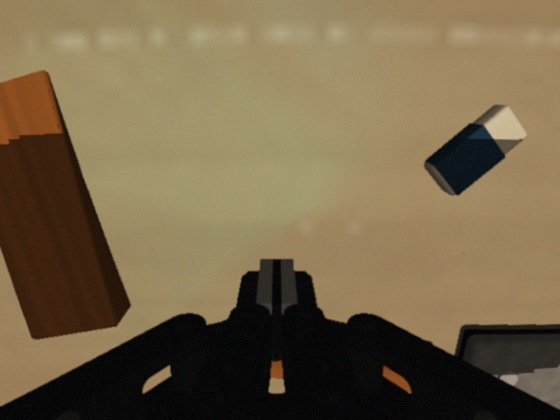

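View pics/d3.png

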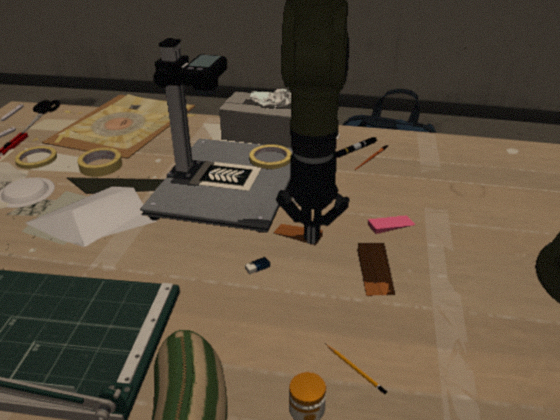

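Request:
servo_tool(commands=[13,3,0.5,-0.4,0,0.3,1,13,3,0.5,-0.3,0,0.3,1,0,0,0,0,0,0,1])

```text
time_s: 3.65
ee_pos: [527.4, 17.8, 84.3]
tool_rot: [94.8, 89.4, 4.9]
wrist_force: [-1.3, -0.3, 0.3]
gripper_width: 0.003
```

Request:
servo_tool(commands=[0,0,6,0,0,0,1,0,0,6,0,0,0,1,0,0,6,0,0,0,1,0,0,0,0,0,0,1])

```text
time_s: 4.05
ee_pos: [527.0, -0.8, 83.6]
tool_rot: [93.9, 89.4, 4.0]
wrist_force: [0.2, 0.7, 0.4]
gripper_width: 0.001
```

Request:
servo_tool(commands=[0,0,4,0,0,0,1,0,0,4,0,0,0,1,0,0,4,0,0,0,1,0,0,0,0,0,0,1])

```text
time_s: 4.45
ee_pos: [526.6, -12.3, 82.8]
tool_rot: [95.7, 89.5, 5.8]
wrist_force: [-1.2, -0.3, 0.0]
gripper_width: -0.002
```

```bash
python3 - <<'E'
from h import *
cap('scene','s4');cap('side','d4')
x=cv2.imread('pics/s4.png')[165:285,200:350];y=cv2.imread('pics/d4.png')[180:280,220:370]
cv2.imwrite('pics/c4.png',np.hstack([cv2.resize(x,(500,400)),cv2.resize(y,(300,200)).repeat(1,0) if 0 else cv2.copyMakeBorder(cv2.resize(y,(300,200)),0,200,0,0,0)]))
cv2.imwrite('pics/c4s.png',cv2.resize(x,(750,600)));cv2.imwrite('pics/c4d.png',cv2.resize(y,(750,500)))
print(bot.get_state()['ee_pos'])
E
```

```text
[526.65557945 -12.0043619   82.79949026]
```

View pics/c4s.png

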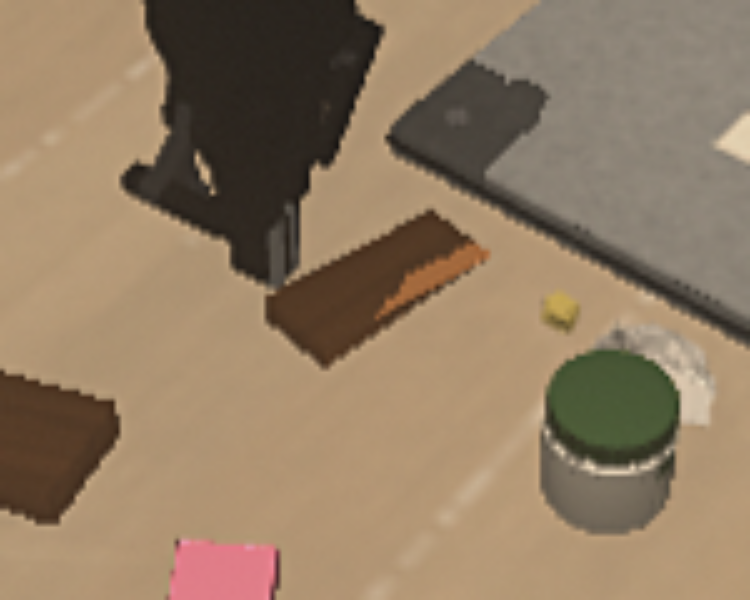

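View pics/c4d.png

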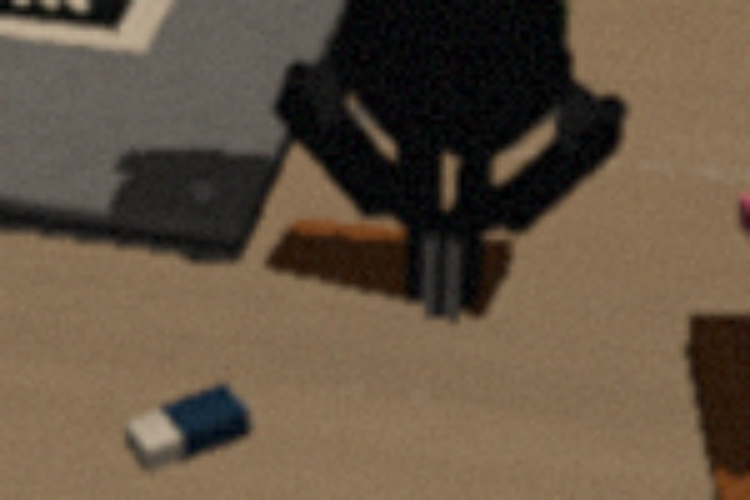

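Request:
servo_tool(commands=[5,-4,-2,0,0,0.3,1,2,0,0,0,0,0.3,1,0,0,5,0,0,0,1,0,0,4,0,0,0,1,0,0,0,0,0,0,1])

```text
time_s: 5.05
ee_pos: [522.9, -19.5, 75.9]
tool_rot: [91.9, 88.9, 2.0]
wrist_force: [0.5, 0.8, 0.1]
gripper_width: -0.001
```

```bash
python3 - <<'E'
from h import *
cap('scene','s5')
x=cv2.imread('pics/s5.png')[165:285,200:350]
cv2.imwrite('pics/c5s.png',cv2.resize(x,(750,600)))
s=bot.get_state();print(s['ee_pos']);print(np.round(RM(s['tool_rot']),3))
E
```

```text
[522.96734729 -19.28269361  75.92241601]
[[ 0.02   1.     0.003]
 [ 0.001  0.002 -1.   ]
 [-1.     0.02  -0.001]]
```

View pics/c5s.png

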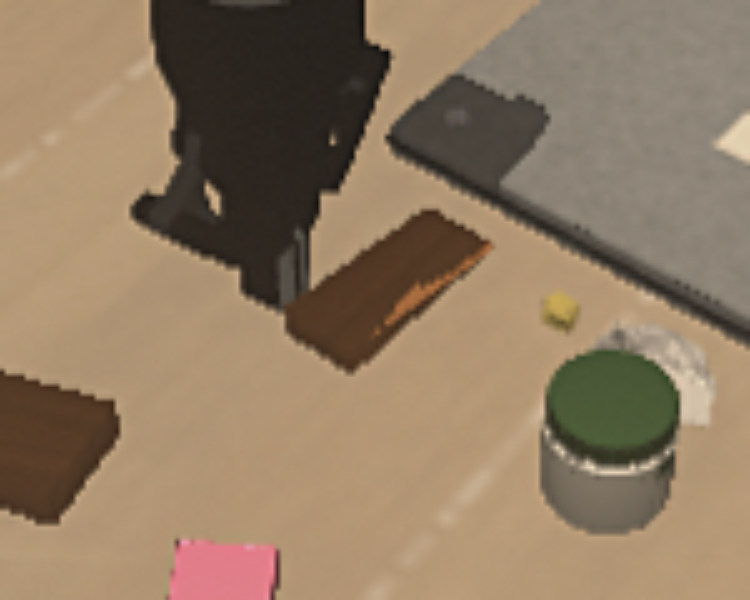

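```bash
cat >>h.py <<'E'
def wyaw(c,pts,zs=(14,14,2,2)):
    P=[onz(c,*p,z)[:2] for p,z in zip(pts,zs)]
    bk=(P[0]+P[1])/2;tn=(P[2]+P[3])/2;d=tn-bk;L=np.linalg.norm(d);u=d/L;f=np.array([623,-35.3])-bk
    print('back',bk.round(1),'thin',tn.round(1),'L',L.round(1),'yaw',np.degrees(np.arctan2(d[1],d[0])).round(1),'foot in wedge x',(f@u-45).round(1),'y',(u[0]*f[1]-u[1]*f[0]).round(1),[p.round(1).tolist() for p in P])
E
python3 - <<'E'
from h import *
c=load('s5')
f=lambda x,y:(200+x/5-.4,165+y/5-.4)
wyaw(c,[f(288,318),f(350,361),f(431,209),f(492,245)])
E
```

```text
back [509.  -52.8] thin [601.  -54.2] L 91.9 yaw -0.9 foot in wedge x 68.7 y 19.3 [[510.8, -36.6], [507.3, -69.0], [602.1, -38.3], [599.8, -70.2]]
```

Request:
servo_tool(commands=[0,0,-4,0,0,0,1,-20,0,-2,0,0,-0.3,1,-20,5,10,0,0,-0.3,1,0,12,35,0,0,-0.3,1,0,10,40,0,0,0,1])

```text
time_s: 5.6
ee_pos: [550.8, -97.6, 117.2]
tool_rot: [97.7, 89.6, 8.0]
wrist_force: [1.2, -1.3, -0.2]
gripper_width: 0.002
```

```bash
python3 - <<'E'
from h import *
plan((549,-97,76),0,n=3)
E
```

```text
t 5.6 pos [550.8 -97.6 117.2] d [ -1.8   0.6 -41.2] rot [ 0.35 -0.05 -0.37] toolshift now [41.2 -2.1 -0.6] final frame [41.2 -1.8 -0.6] N 3
[13.7, -0.7, -0.2] [0.12, -0.02, -0.12]
[13.7, -0.7, -0.2] [0.12, -0.02, -0.12]
[13.7, -0.6, -0.2] [0.12, -0.02, -0.12]
```

Request:
servo_tool(commands=[14,0,0,0.3,0,-0.3,1,14,0,0,0,0,0,1,12,0,0,0,0,0,1,0,0,0,0,0,0,1])

```text
time_s: 6.0
ee_pos: [547.9, -96.5, 73.8]
tool_rot: [-111.1, 89.7, 158.9]
wrist_force: [-0.2, 0.2, 0.0]
gripper_width: 0.003
```

Request:
servo_tool(commands=[0,0,-6,0,0,0,1,0,0,-6,0,0,0,1,0,0,-5,0,0,0,1,0,0,-4,0,0,0,1,0,0,-4,0,0,0,1])

```text
time_s: 6.5
ee_pos: [549.6, -72.3, 76.3]
tool_rot: [-130.3, 89.9, 139.6]
wrist_force: [0.0, -0.8, 0.6]
gripper_width: 0.003
```

```bash
python3 - <<'E'
from h import *
cap('scene','s6');cap('wrist','w6');cap('side','d6')
x=cv2.imread('pics/s6.png')[165:285,200:350]
cv2.imwrite('pics/c6s.png',cv2.resize(x,(750,600)))
x=cv2.imread('pics/d6.png')[180:280,220:370]
cv2.imwrite('pics/c6d.png',cv2.resize(x,(750,500)))
s=bot.get_state();print(s['ee_pos'],s['wrist_force'])
E
```

```text
[549.48830351 -72.46604764  76.13860284] [-0.54994147 -0.17375385  0.25012914]
```

View pics/c6s.png

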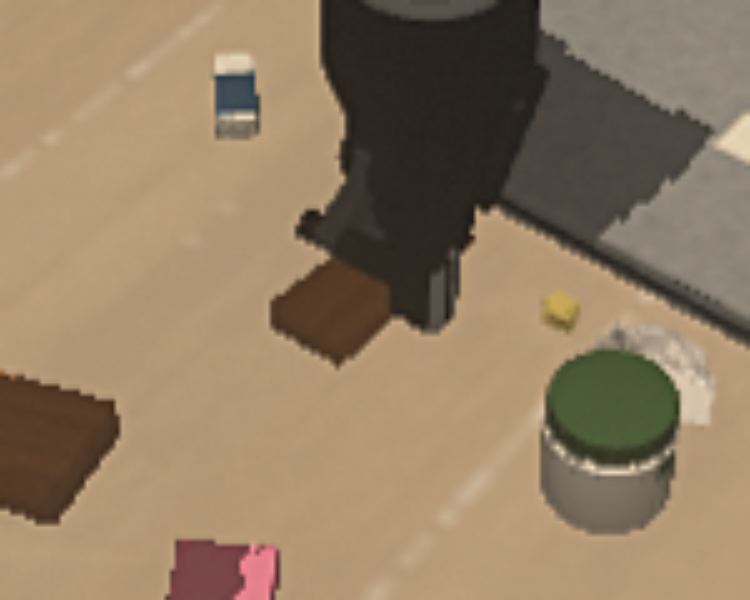

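View pics/c6d.png

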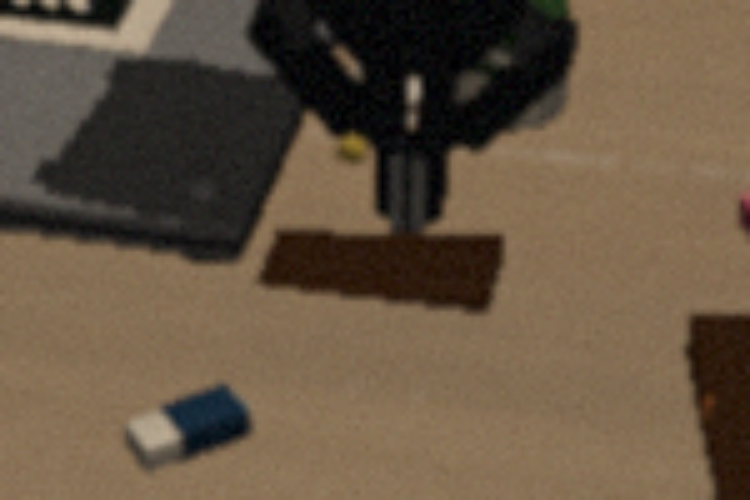

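View pics/w6.png

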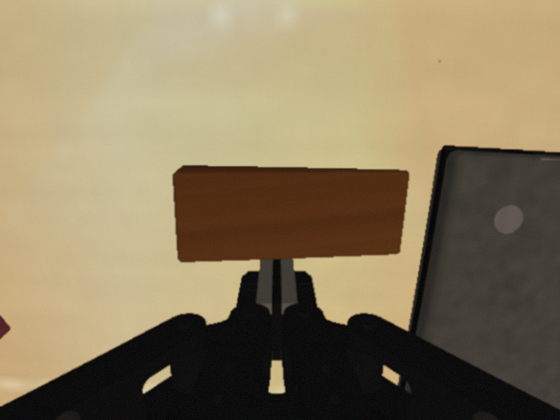

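```bash
python3 - <<'E'
from h import *
c=load('w6')
wyaw(c,[(174,174),(179,261),(408,172),(401,252)])
print(onz(c,509,219,37), [dep(c,x,y).round(1) for x,y in((300,200),(180,200),(400,200),(509,219))])
E
```

```text
back [512.4 -41.3] thin [601.4 -43. ] L 89.0 yaw -1.1 foot in wedge x 65.5 y 8.1 [[512.8, -24.2], [512.0, -58.4], [601.2, -26.0], [601.6, -60.0]]
[622.95328903 -33.73563734  37.        ] [array([558.6, -35.9,   7.3]), array([514.2, -34. ,  13.8]), array([598.8, -37.2,   2.7]), array([623.7, -34.1,  35.8])]
```

Request:
servo_tool(commands=[0,0,-3,0,0,0,1,0,0,-3,0,0,0,1,0,0,-3,0,0,0,1,0,0,0,0,0,0,1])

```text
time_s: 7.05
ee_pos: [549.4, -63.4, 76.0]
tool_rot: [-135.2, 89.9, 134.7]
wrist_force: [-0.2, -0.5, -0.3]
gripper_width: -0.003
```

```bash
python3 - <<'E'
from h import *
c=cap('wrist','w7')
hsv=cv2.cvtColor(c['color'],cv2.COLOR_RGB2HSV)
m=cv2.inRange(hsv,(0,110,20),(16,255,220));cs,_=cv2.findContours(m,cv2.RETR_EXTERNAL,cv2.CHAIN_APPROX_SIMPLE)
for k in cs:
    if cv2.contourArea(k)>3000:print(cv2.approxPolyDP(k,3,True)[:,0].tolist(),cv2.boxPoints(cv2.minAreaRect(k)).round().tolist())
print(bot.get_state()['ee_pos'])
E
```

```text
[[172, 176], [181, 262], [399, 251], [406, 169], [183, 167]] [[172.0, 167.0], [408.0, 167.0], [408.0, 262.0], [172.0, 262.0]]
[549.39978208 -63.5493014   75.97488582]
```

View pics/w7.png

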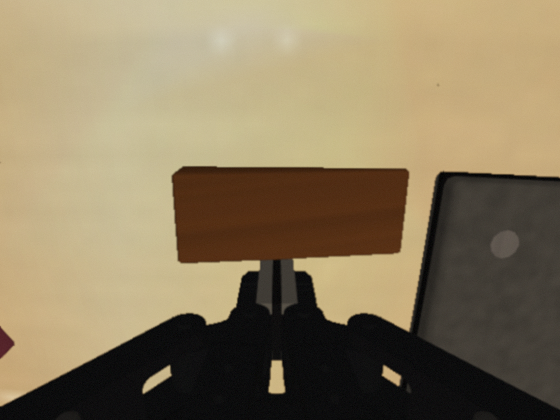

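Request:
servo_tool(commands=[0,0,5,0,0,0,1,-25,0,3,0,0,0,1,-20,-20,0,0,0,0,1,0,-25,-18,0,0,0,1,0,-20,-20,0,0,0,1])

```text
time_s: 7.6
ee_pos: [484.0, -34.2, 121.7]
tool_rot: [-167.1, 90.0, 102.6]
wrist_force: [0.7, 1.2, -0.2]
gripper_width: 0.003
```

Request:
servo_tool(commands=[15,0,0,0,0,0,1,15,0,0,0,0,0,1,13,0,0,0,0,0,1,0,0,0,0,0,0,1])

```text
time_s: 8.0
ee_pos: [483.2, -33.8, 76.8]
tool_rot: [-105.1, 89.8, 164.8]
wrist_force: [-0.0, 0.5, 0.3]
gripper_width: 0.001
```

```bash
python3 - <<'E'
from h import *
c=cap('wrist','w8');cap('side','d8')
x=cv2.imread('pics/d8.png')[180:280,220:370]
cv2.imwrite('pics/c8d.png',cv2.resize(x,(750,500)))
plan((495,-32.5,77),-1)
E
```

```text
t 8.1 pos [484.4 -33.9  78.2] d [10.6  1.4 -1.2] rot [ 0.87 -0.05  0.1 ] toolshift now [ 1.2 10.6 -1.4] final frame [ 1.2 10.6 -1.6] N 1
[1.2, 10.6, -1.4] [0.87, -0.05, 0.1]
```

View pics/w8.png

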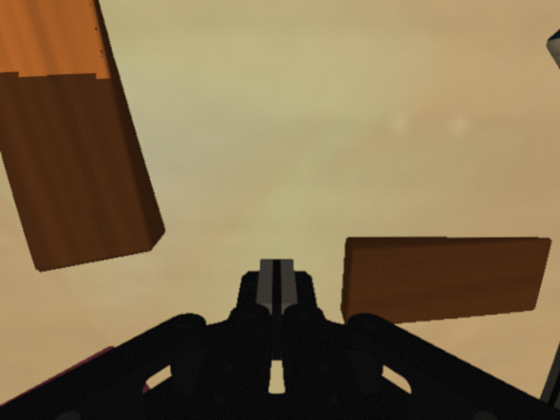

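View pics/c8d.png

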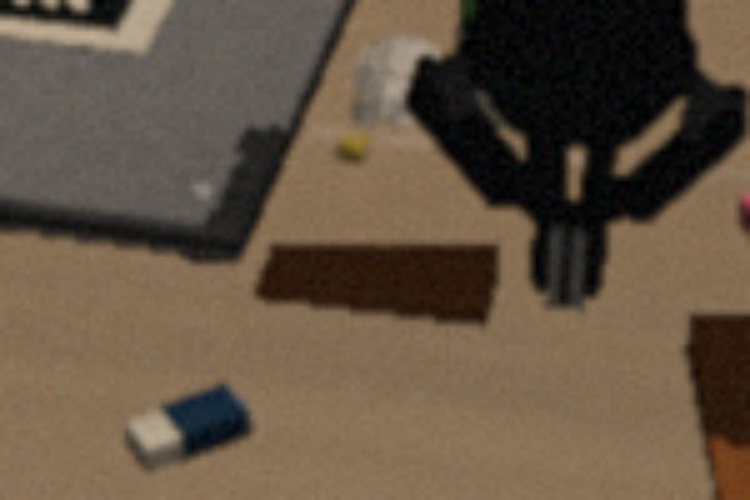

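Request:
servo_tool(commands=[2,5,-1,0.4,0,0,1,0,5,0,0.4,0,0,1,0,4,0,0,0,0,1,0,5,0,0,0,0,1,0,5,0,0,0,0,1])

```text
time_s: 8.6
ee_pos: [507.8, -32.9, 76.3]
tool_rot: [-105.0, 89.8, 164.0]
wrist_force: [-6.1, 0.2, 9.5]
gripper_width: 0.001
```

Request:
servo_tool(commands=[0,5,0,0,0,0,1,0,5,0,0,0,0,1,0,5,0,0,0,0,1,0,0,0,0,0,0,1])

```text
time_s: 9.0
ee_pos: [523.8, -33.2, 76.4]
tool_rot: [-117.8, 89.9, 151.3]
wrist_force: [-2.6, -0.8, 4.6]
gripper_width: -0.005
```

```bash
python3 - <<'E'
from h import *
c=cap('wrist','w9');cap('side','d9')
x=cv2.imread('pics/d9.png')[180:280,220:370]
cv2.imwrite('pics/c9d.png',cv2.resize(x,(750,500)))
print(bot.get_state()['ee_pos'])
E
```

```text
[523.6748734  -33.20404004  76.28037363]
```

View pics/w9.png

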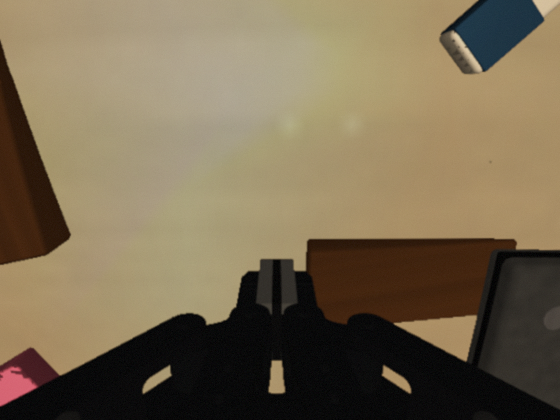

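View pics/c9d.png

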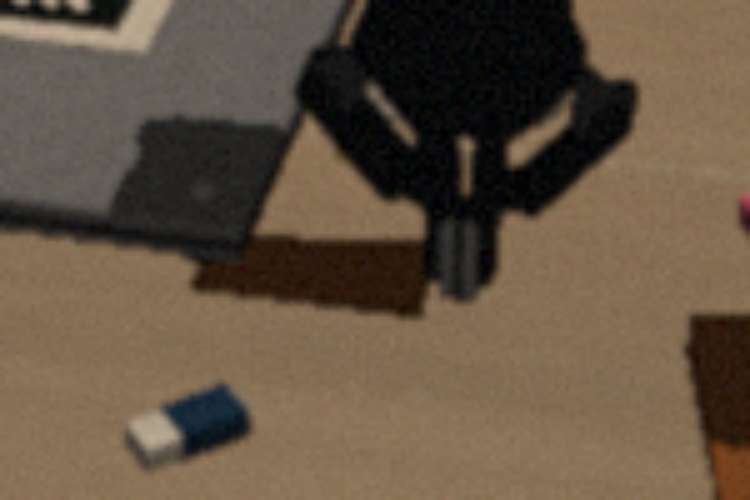

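Request:
servo_tool(commands=[-3,0,0,0,0,0,1,0,4,0,0,0,0,1,0,4,0,0,0,0,1,0,4,0,0,0,0,1,0,0,0,0,0,0,1])

```text
time_s: 9.6
ee_pos: [536.2, -33.4, 79.2]
tool_rot: [-145.2, 89.9, 123.9]
wrist_force: [-1.3, 0.3, 1.8]
gripper_width: -0.003
```

Request:
servo_tool(commands=[0,2,0,0,0,0,1,0,2,0,0,0,0,1,0,2,0,0,0,0,1,0,0,0,0,0,0,1])

```text
time_s: 10.0
ee_pos: [541.1, -33.4, 79.1]
tool_rot: [-113.1, 89.9, 156.0]
wrist_force: [-3.9, 1.1, 5.1]
gripper_width: 0.001
```

```bash
python3 - <<'E'
from h import *
c=cap('wrist','w10');cap('side','d10')
x=cv2.imread('pics/d10.png')[180:280,220:370]
cv2.imwrite('pics/c10d.png',cv2.resize(x,(750,500)))
print(bot.get_state()['ee_pos'])
E
```

```text
[541.08433906 -33.44199102  79.09893218]
```

View pics/w10.png

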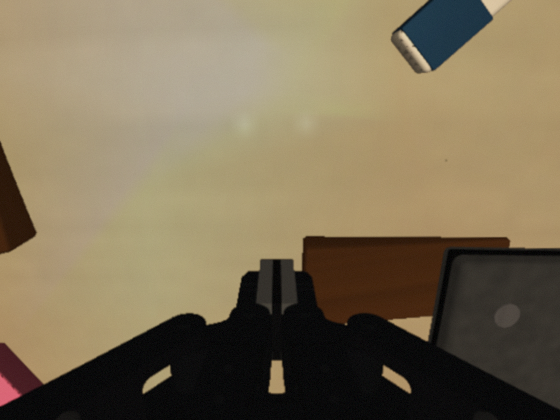

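View pics/c10d.png

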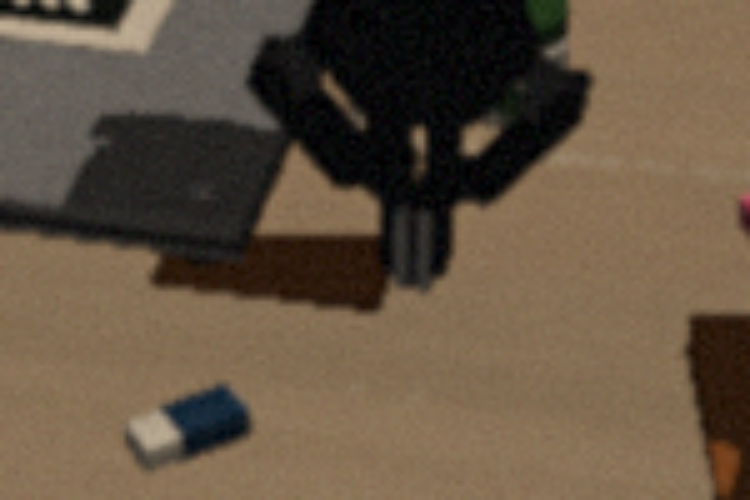

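```bash
python3 - <<'E'
from h import *
for t,pl,pt in(('w8',(346,238),(551,239)),('w9',(307,240),(516,241)),('w10',(303,237),(509,238))):
    c=load(t);print(t,onz(c,*pl,14).round(1),onz(c,*pt,2).round(1),onz(c,*pl,0).round(1))
c=load('w10');print(onz(c,507,316,37),dep(c,507,316),dep(c,360,260),dep(c,307,245))
x=cv2.imread('pics/w10.png')[210:330,230:430];cv2.imwrite('pics/c10w.png',cv2.resize(x,(800,480),interpolation=cv2.INTER_CUBIC))
s=bot.get_state();print(s['wrist_force'],s['torque'])
E
```

```text
w8 [509.2 -11.   14. ] [601.  -16.8   2. ] [511.9 -16.5   0. ]
w9 [535.6 -11.2  14. ] [625.8 -18.3   2. ] [536.7 -16.8   0. ]
w10 [551.5 -11.3  14. ] [641.4 -18.2   2. ] [552.4 -16.8   0. ]
[622.76372302 -33.76187148  37.        ] [622.63916447 -33.64475442  37.17434863] [574.66456154 -22.74658913  10.97029726] [553.43153482 -16.5605526    9.32163974]
[-3.35656777  1.02222689  4.62608154] [-0.00732378  0.73742955 -0.02109347]
```

View pics/c10w.png

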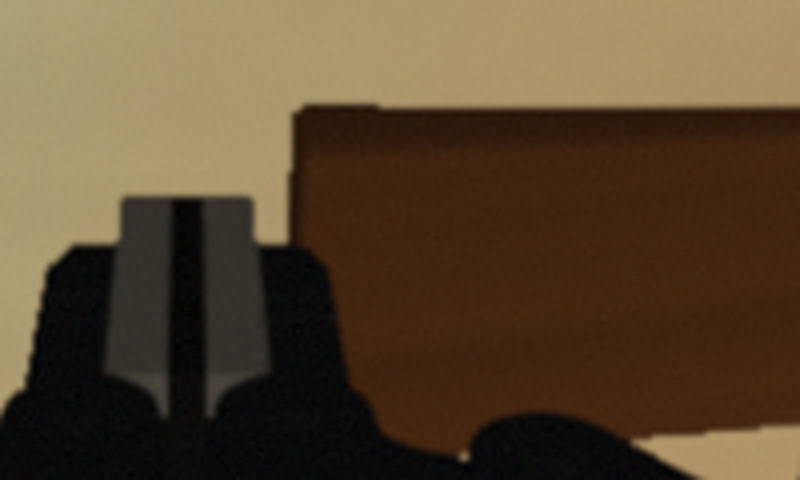

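Request:
servo_tool(commands=[0,2,0,0,0,0,1,0,2,0,0,0,0,1,0,2,0,0,0,0,1,0,0,0,0,0,0,1])

```text
time_s: 10.5
ee_pos: [547.2, -33.6, 79.1]
tool_rot: [-114.1, 89.9, 155.0]
wrist_force: [-3.8, -0.0, 5.1]
gripper_width: 0.003
```

Request:
servo_tool(commands=[0,1.5,0,0,0,0,1,0,1.5,0,0,0,0,1,0,0,0,0,0,0,1])

```text
time_s: 10.8
ee_pos: [549.5, -33.6, 79.0]
tool_rot: [-104.9, 89.8, 164.2]
wrist_force: [-6.3, 0.5, 7.4]
gripper_width: 0.001
```

```bash
python3 - <<'E'
from h import *
c=cap('wrist','w11')
s=bot.get_state();print(s['ee_pos'],s['wrist_force'])
x=cv2.imread('pics/w11.png')[200:350,230:530];cv2.imwrite('pics/c11w.png',cv2.resize(x,(800,400),interpolation=cv2.INTER_CUBIC))
E
```

```text
[549.43211681 -33.58073506  78.98437694] [-5.71607731 -0.26263283  8.44121112]
```

View pics/c11w.png

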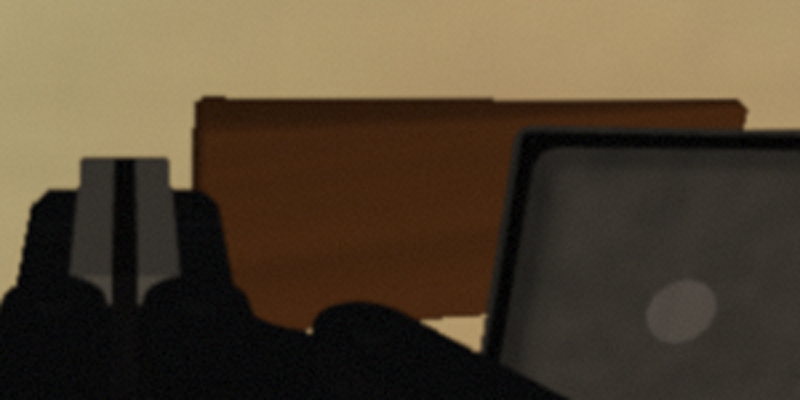

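Request:
servo_tool(commands=[0,1,0,0,0,0,1,0,1,0,0,0,0,1,0,0,0,0,0,0,1])

```text
time_s: 11.15
ee_pos: [550.3, -33.6, 78.9]
tool_rot: [-99.2, 89.7, 169.9]
wrist_force: [-8.7, 0.4, 12.4]
gripper_width: -0.001
```

Request:
servo_tool(commands=[0,1,0,0,0,0,1,0,0,0,0,0,0,1])

```text
time_s: 11.35
ee_pos: [550.7, -33.6, 78.9]
tool_rot: [-98.0, 89.6, 171.1]
wrist_force: [-11.2, 0.2, 13.5]
gripper_width: 0.006
```

```bash
python3 - <<'E'
from h import *
c=cap('wrist','w12');cap('side','d12')
s=bot.get_state();print(s['ee_pos'],s['wrist_force'])
hsv=cv2.cvtColor(c['color'],cv2.COLOR_RGB2HSV)
m=cv2.inRange(hsv,(0,110,15),(16,255,220))
r=[np.where(m[y,290:])[0].min()+290 for y in(241,244,247)];print(r,[onz(c,u,y,7).round(1) for u,y in zip(r,(241,244,247))])
x=cv2.imread('pics/w12.png')[200:350,230:530];cv2.imwrite('pics/c12w.png',cv2.resize(x,(800,400),interpolation=cv2.INTER_CUBIC))
E
```

```text
[550.75220728 -33.57262329  78.92987497] [-10.12112576   0.51930399  13.46265777]
[np.int64(303), np.int64(303), np.int64(303)] [array([561.3, -15.8,   7. ]), array([561.3, -17.1,   7. ]), array([561.3, -18.4,   7. ])]
```

View pics/c12w.png

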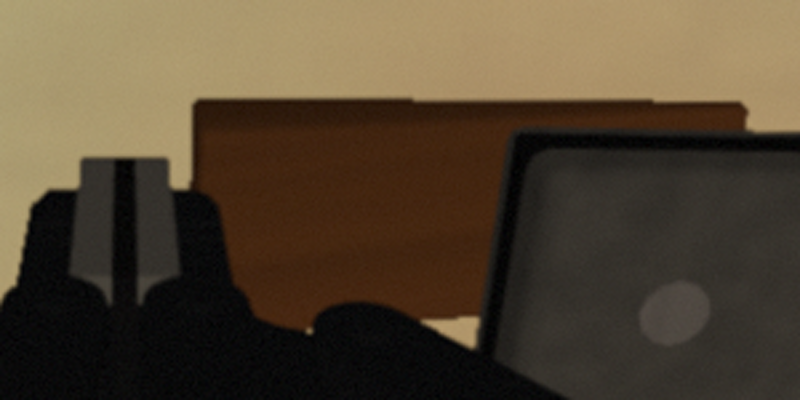

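Request:
servo_tool(commands=[0,-4,0,0,0,0,1,0,-6,0,0,0,0,1,-15,0,0,0,0,0,1,-25,0,0,0,0,0,1,-25,0,0,0,0,0,1])

```text
time_s: 11.95
ee_pos: [543.1, -33.5, 144.1]
tool_rot: [-114.1, 89.9, 154.9]
wrist_force: [0.3, -0.8, 0.1]
gripper_width: -0.002
```

```bash
python3 - <<'E'
from h import *
c=cap('wrist','w13');cap('side','d13')
s=bot.get_state();print(s['ee_pos'],s['wrist_force'])
x=cv2.imread('pics/d13.png')[180:280,220:370]
cv2.imwrite('pics/c13d.png',cv2.resize(x,(750,500)))
plan((622.5,-35,125),0)
E
```

```text
[545.91488372 -33.69181503 147.14768081] [ 0.81135075  0.21060817 -0.34745174]
t 12.05 pos [545.9 -33.7 147.1] d [ 76.6  -1.3 -22.1] rot [-0.92 -0.04 -0.28] toolshift now [22.5 76.5  0.1] final frame [22.1 76.6  1.3] N 2
[11.3, 38.2, 0.0] [-0.46, -0.02, -0.14]
[11.2, 38.3, 0.4] [-0.46, -0.02, -0.14]
```

View pics/w13.png

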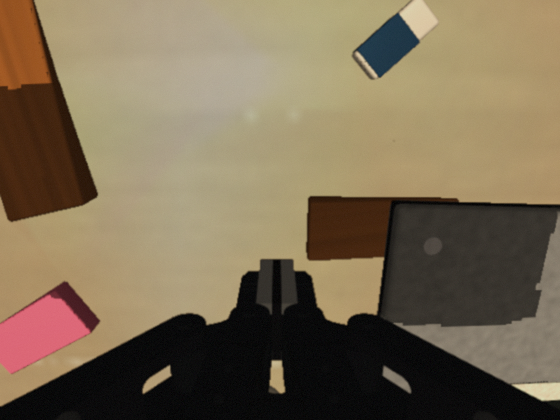

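View pics/c13d.png

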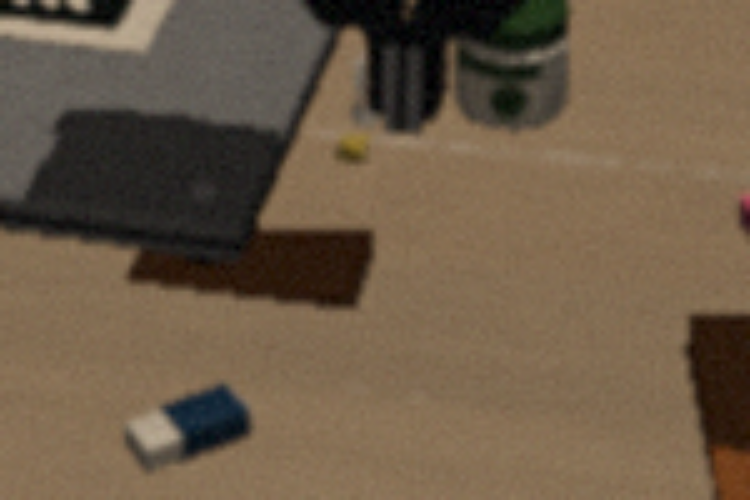

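```bash
python3 - <<'E'
from h import *
c=load('w13')
print(onz(c,432.5,246,37),onz(c,309,259,14),onz(c,309,198,14),onz(c,458,199,2),onz(c,309,229,14))
E
```

```text
[622.91509118 -33.96744365  37.        ] [561.35577823 -50.51490443  14.        ] [560.99830738 -13.89215203  14.        ] [650.71537024 -19.07826597   2.        ] [561.16579015 -32.02529882  14.        ]
```

Request:
servo_tool(commands=[10,38,0,-0.5,0,-0.1,1,10,38,1,-0.4,0,-0.1,1,0,0,0,0,0,0,1])

```text
time_s: 12.35
ee_pos: [622.8, -35.5, 121.5]
tool_rot: [-105.7, 89.8, 164.2]
wrist_force: [-1.1, 0.0, -0.7]
gripper_width: -0.002
```

```bash
python3 - <<'E'
from h import *
plan((622.5,-35,113),0,n=2)
cap('wrist','w14');cap('side','d14')
E
```

```text
t 12.35 pos [622.8 -35.5 121.5] d [-0.3  0.5 -8.5] rot [-0.   -0.05  0.19] toolshift now [ 8.5 -0.3 -0.5] final frame [ 8.5 -0.3 -0.5] N 2
[4.2, -0.1, -0.3] [-0.0, -0.03, 0.09]
[4.2, -0.2, -0.3] [-0.0, -0.03, 0.09]
```

View pics/w14.png

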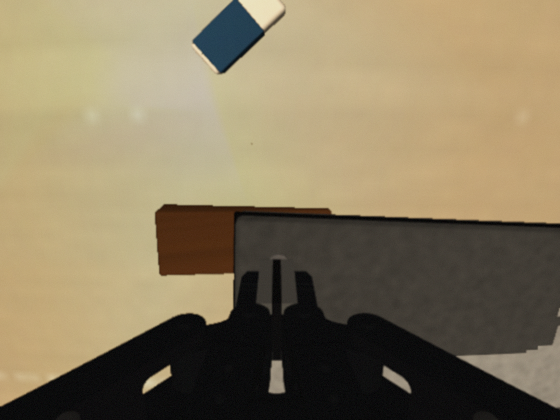

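Request:
servo_tool(commands=[4,0,0,0,0,0,1,4,0,0,0,0,0,1,2,0,0,0,0,0,1,0,0,0,0,0,0,1])

```text
time_s: 12.85
ee_pos: [618.8, -35.4, 113.7]
tool_rot: [-100.8, 89.7, 169.2]
wrist_force: [0.7, -0.7, 0.5]
gripper_width: -0.002
```

Request:
servo_tool(commands=[1,0,0,0,0,0,1,1,0,0,0,0,0,1,0,0,0,0,0,0,1])

```text
time_s: 13.15
ee_pos: [619.4, -35.4, 111.9]
tool_rot: [-101.5, 89.7, 168.5]
wrist_force: [0.8, -0.4, -0.2]
gripper_width: 0.002
```

Request:
servo_tool(commands=[1,1,0,0,0,0,1,1,1,0,0,0,0,1,0,0,0,0,0,0,1])

```text
time_s: 13.45
ee_pos: [621.6, -35.4, 109.7]
tool_rot: [-101.2, 89.7, 168.8]
wrist_force: [-0.9, 0.0, 0.4]
gripper_width: 0.001
```

Request:
servo_tool(commands=[1,0,0,0,0,0,1,0,0,0,0,0,0,1])

```text
time_s: 13.65
ee_pos: [621.4, -35.4, 108.7]
tool_rot: [-101.1, 89.7, 168.9]
wrist_force: [0.4, -0.2, 0.5]
gripper_width: 0.001
```

Request:
servo_tool(commands=[1,0,0,0,0,0,1,0,0,0,0,0,0,1])

```text
time_s: 13.85
ee_pos: [621.5, -35.4, 108.3]
tool_rot: [-102.3, 89.7, 167.7]
wrist_force: [-1.4, 0.4, 2.7]
gripper_width: -0.002
```

Request:
servo_tool(commands=[0.5,0,0,0,0,0,1,0,0,0,0,0,0,1])

```text
time_s: 14.05
ee_pos: [621.5, -35.4, 108.2]
tool_rot: [-102.8, 89.8, 167.2]
wrist_force: [-2.7, 0.4, 6.8]
gripper_width: -0.003
```

Request:
servo_tool(commands=[0.5,0,0,0,0,0,1,0,0,0,0,0,0,1,0,0,0,0,0,0,1])

```text
time_s: 14.35
ee_pos: [621.5, -35.4, 108.1]
tool_rot: [-103.5, 89.8, 166.5]
wrist_force: [-3.9, 0.1, 10.6]
gripper_width: -0.003
```

```bash
python3 - <<'E'
from h import *
c=cap('wrist','w15');cap('side','d15')
for i in range(3):
    cap('scene','s15');s=bot.get_state();print(s['time_s'],s['ee_pos'],s['wrist_force'])
x=cv2.imread('pics/d15.png')[180:280,220:370]
cv2.imwrite('pics/c15d.png',cv2.resize(x,(750,500)))
# tilt check: depth points on board from side/scene
for t in('s15','scene0'):
    c=load(t);P=np.array([dep(c,u,v) for u in range(300,480,3) for v in range(140,262,3)])
    P=P[(abs(P[:,2]-36)<5)&(P[:,0]>610)&(P[:,0]<840)&(P[:,1]>-330)&(P[:,1]<-40)]
    A=np.c_[P[:,:2],np.ones(len(P))]
    for _ in range(5):
        k=np.linalg.lstsq(A,P[:,2],rcond=None)[0];r=abs(A@k-P[:,2])<1.5;A,P=A[r],P[r]
    print(t,len(P),k)
E
```

```text
14.5 [621.49051329 -35.39244914 108.10355758] [-2.81872458  0.22221935  9.64883324]
14.55 [621.51631254 -35.38179949 108.08000605] [-4.15985954 -0.16864436  9.95034791]
14.6 [621.49797275 -35.36417863 108.05179535] [-2.90260307  0.21352701 10.95961761]
s15 876 [-4.33475681e-04 -1.62178333e-03  3.47297950e+01]
scene0 864 [ 1.13049285e-03 -1.10204621e-03  3.37415290e+01]
```

View pics/w15.png

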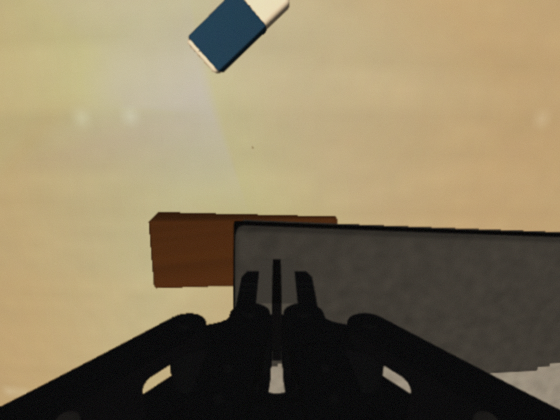

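View pics/c15d.png

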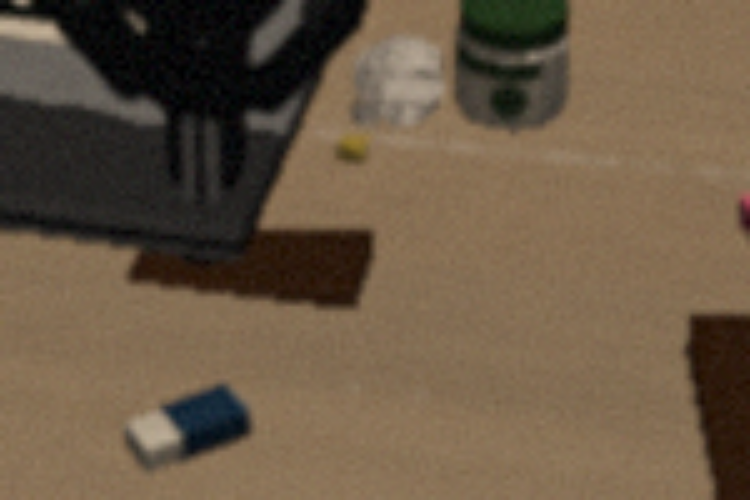

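```bash
python3 -c "
from workcell import bot
print(bot.job_done(), bot.get_state()['wrist_force'])"
```

```text
the job is handed in; nothing more can be done
the job is handed in; nothing more can be done
```

The small plain wooden wedge is now under the copy stand's front left foot. I handed the job in while still pressing on the corner above that foot. The hand-in reports no verdict.

- **Wedge:** I aimed it with light pushes on its left and then its right flank. I then pushed it from its thick end until it met firm resistance. In the wrist camera, the foot sits about 16.7 mm ahead of the wedge's middle and about 1 mm off its centre line. The wedge is 5.8 mm thick there, against the 6 mm gap.
- **Pressing:** The press was about 10 N, roughly 1 mm from the bolt head. Going from about 3 N to 10 N lowered the fingertips only about 0.25 mm, so the corner no longer rocks.
- **Level:** Slopes from camera depth changed by less than 0.002 rad from the start. The wedge did not move in the last pictures, and the eraser and ink jar looked undisturbed. I did not measure the glue stick or tape roll again.
- **Disagreement:** While I pushed the wedge, the wrist showed an upward force of up to 13.5 N along with about 11 N along the push. That is more than the 3 to 7 N expected. I put it down to the rounded fingertips bearing down on the wedge's top edge. The total of about 17 N stayed under the 30 N limit.

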